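Safety check of the sample chest: trip test, then lid held below balance

TASK

Do the morning safety check on the sample chest. Press the test button on the cut-out box and keep it pressed until the lever drops, then lift the lever back up until it stands by itself and let go of it. Then gently raise the chest's sprung lid a little past its balance point, without letting it fly up or slam, ease it back to just below the balance point, where it would fall shut if you let go, and finish holding it still there: do not release it. Leave everything else on the table where it stands.

Things in the scene. Friction and masses are not known exactly. Their poses are not given: they have to be found in the camera images.
- chest: White sample chest fixed to the table, 280 (x) x 300 (y) x 100 (z) mm, its grey lid not counted. Origin: centre of its underside. Its x axis points from its front (robot's side) to its back, y along its width, z up. Stands either left or right of the robot's centre line; the cut-out box stands on the other side.
- lid (a joint): Angle of the chest's lid (rad): 0 shut, grows as its front edge rises, stop at 1.35. Grey plate 22 mm thick, 0.8 kg, hinged at the chest's back top edge, with a hidden spring. Balance point 0.85: below it the lid falls shut by itself (0.12 N m at 0.70, 0.41 N m when shut), above it the spring opens it to the stop. Hardly any friction. 'Just below' is 2 to 16 degrees under balance, ideally 0.71.
- lid_handle (a point): Middle of the lid's round steel handle bar, 12 mm thick, 120 mm long along the chest's y, a post at each end, axis 39 mm above the lid's top. At lid angle a it lies, in the chest's x and z, at (-0.245 cos a + 0.062 sin a, 0.245 sin a + 0.062 cos a) m from lid_hinge. It can turn in the fingers: a gripper closing along the chest's x and pointing straight down can follow it to 1.0 rad.
- lid_hinge (a point): Middle of the lid's hinge line, 140 mm behind the chest's centre and 100 mm above the table; the hinge line runs along the chest's y.
- cutout: White residual-current cut-out box fixed to the table, 120 (x) x 220 (y) x 100 (z) mm, with a drop lever on top near one end (+y) and a test button near the other (-y), a 23 mm high grey trip housing between them. Origin: centre of its underside. Its x axis points from front (robot's side) to back, y along its width, z up.
- trip_lever (a joint): Angle of the drop lever (rad). 0: set, upright, leaning 0.26 rad back (+x of the box) on its stop, kept there by its weight (120 g). Grows as it falls forward to the robot: vertical at 0.26, past which it falls by itself; dropped, it sticks out level in front of the box at 1.78. Lifting it back takes under 2 N.
- lever_tip (a point): Centre of the lever's knob, a black roller 24 mm across and 24 mm wide along the box's y, flat ends, on a 10 mm stem. The pivot is at (-0.030, 0.065, 0.115) m in the box's frame, axis along y; at lever angle a the knob is (0.08 sin(0.26 - a), 0, 0.08 cos(0.26 - a)) from it. A gripper pointing straight down can pinch its ends (closing along the box's y) all the way.
- test_button (a joint): Travel of the test button (m), pressed straight down: 0 out, 0.009 fully in. It springs back. At about 0.006 it tips the lever over, which then takes about 0.3 s to fall.
- button_top (a point): Centre of the test button's top face (round, 28 mm across, black in a 44 mm grey collar), 128 mm above the table when out, at (0, -0.065) m in the cut-out box's frame. Fully in takes about 5 N.
- tube_rack: white rack 100 x 200 x 103 mm full of red-capped tubes, at the left side of the table (bystander, origin under its centre)
- scanner: hand-held code reader lying flat, 168 mm long, 50 mm high (bystander)
- sanitiser: clear bottle 56 mm across, 130 mm high, standing just behind the cut-out box (bystander, origin under its centre)
- tape_roll: paper tape roll 72 mm across, 24 mm high, lying flat in front of the cut-out box on the button's side (bystander, origin under its centre)
- mouse: black computer mouse 105 x 62 x 32 mm, in front of the chest (bystander, origin under its centre)
- stapler: black stapler 130 x 34 x 39 mm, in front of the cut-out box on the lever's side (bystander, origin under its centre)

How it is judged:
On the way, in this order (a step that is already met when the one before it is completed fails the run):
1. the test button is pressed in and the lever drops while it is in (value of joint test_button above 0.003 m and value of joint trip_lever above 0.8 rad).
2. the lever is back up and stands by itself, untouched (value of joint trip_lever below 0.1 rad and value of joint test_button below 0.002 m and contact force between the fingers and cutout below 0.1 N), for 0.3 s.
3. the lid is raised past its balance point (value of joint lid above 0.92 rad), for 0.1 s.
At the end, for the whole second after the job is handed in: The lid is held still (under 0.08 rad/s) by the fingers at 0.55 to 0.82 rad, just below its balance point of 0.85; the lever stands set (under 0.1 rad) and the button is out (value of joint lid between 0.55 and 0.82 rad and velocity of joint lid between -0.08 and 0.08 rad/s and contact force between the fingers and chest above 0.2 N and value of joint trip_lever below 0.1 rad and value of joint test_button below 0.002 m); the arm keeps its last pose, push and grip.
It fails at once if the lid flies up or slams (faster than 2 rad/s) (velocity of joint lid above 2 rad/s or velocity of joint lid below -2 rad/s).
It fails at once if something else on the table is moved by more than 30 mm (distance of any of tube_rack, scanner, sanitiser, tape_roll, mouse, stapler from where it was at the start of the episode above 0.03 m).
It also fails if it takes over 67 s, if anything falls off the work surface, if the arm or the gripper's body presses on something with over 40 N, if the wrist force passes 120 N, or if a joint passes its speed limit or range.

ROBOT

A 7-joint arm with a two-finger parallel gripper is mounted at the origin on the work surface. World frame = base frame: x ahead of the robot, y to its left, z up, the work surface at z = 0. Lengths are in m, angles in rad, forces in N, time in s.
With the tool pointing down it reaches from about 0.4 to 0.85 m from the base axis. Payload 10.4 kg.
Tool frame: the origin (TCP) lies between the finger pads; the fingertips stand 14 mm ahead of it and the grasp point (between the pads) lies 5 mm behind it (r.finger_overhang is the z of the fingertips in the tool frame, in m); z points along the fingers, y is the line along which they close (so a half turn about z gives the same grasp; the last joint's range is limited). The gripper opens to 87 mm and grips with 3 to 60 N. Pads are 19 mm wide; open, the fingers measure 117 mm over their backs; the gripper's body (75 mm by 190 mm) begins 51 mm behind the grasp point.
Start: joints at [-1.125, 0.332, -0.065, 1.46, 0.022, 1.35, -0.088], TCP at [0.282, 0.558, 0.237] pointing down, gripper open.
Joint ranges: [-2.6, 2.6], [-0.5, 2.12], [-1.47, 1.34], [0.16, 2.42], [-1.27, 4.41], [0.06, 2.06], [-2.6, 2.6]. Speed limits (rad/s): [2.22, 2.22, 2.79, 2.79, 3.14, 3.14, 3.14].

INTERFACE

Orientations are given as a unit quaternion [x, y, z, w].
In Python, from bench import r, optics gives the robot as it stands.
- The arm moves only by the shell command python3 -m pendant 'ROWS' [FORCE]. ROWS is JSON, a list of rows, each a list of 7 numbers: the closure, from -1 (fully open) to 1 (shut), then the shift along the tool's x, y, z scaled (see below), then the turn, a rotation vector about the tool's x, y, z scaled (see below). In form: [[grip, x, y, z, rx, ry, rz], ...]. A call has 1 to 8 rows; each row is the pose to reach, as a shift and turn from the pose commanded when the call began, along the tool's axes at that moment; what a row does not reach only later rows make up. The controller multiplies each number of a shift by 0.3 m and each number of a turn by 120 degrees. A row lasts 1/8 s, in which the tool goes at most 62.5 mm and 10.7 degrees, less where a joint would pass 70% of its speed; a pose out of reach is approached as far as the arm can. A call with a number of a shift or a turn outside -1 to 1 is refused whole. A call with a gripper value outside its range is refused whole. The fingers move at their own pace and stop on an object; FORCE is the grip in N (left out, the last holds). Time passes only in rows, so rows that repeat a pose let the fingers close. It gives the time, the measured TCP pose, the force, the opening and the grip force at its end, in the units of the state.
- r.read_state(): the state, without advancing time (a new reading comes with each control period).
- optics.camera(name): name is "scene" or "top" or "wrist"; returns a dict with "pixels" (480x640x3 uint8, red, green, blue), "vfov" (degrees; the focal length in pixels is half the picture's height over the tangent of half this angle, whatever the lens; pixels are square), "cx", "cy" (the principal point, pixels), "rvec" (rotation vector, rad) and "tvec" (3), from world to camera coordinates, as OpenCV has them. Camera axes: x right, y down, z forward; pixel columns grow to the right and rows downward; lengths in m; the calibration is good to about 2 mm. The wrist camera is an equidistant fisheye: a pixel r from the principal point sees the ray r / f radians off the axis. A picture is of the moment at which its call begins. There is no depth.
- r.close_job(): hands the job in; it is judged then, once.
The state is a dict: "time": time; "joint_positions": joint angles; "joint_vel": joint speeds; "joint_torque": joint torques, N m; "ee_pos": TCP position; "eef_rot": TCP orientation; "ft_force": force on the tool from outside, world axes, zero at the start; "torque": the same for the moment, N m; "width": finger opening in m; "grip_force": force on a finger pad.
Only numpy, scipy, OpenCV 4.12 (cv2) and the standard library are available. Lean on these libraries where they do the work, as an engineer would, in place of code of your own. Each camera call takes 0.05 s, during which the arm holds its last target. There are 200 camera calls.

## Working session

There is one attempt and no reset: what is moved stays moved. The work goes in short steps, Python scripts to look and compute and a shell command to move; the robot and the scene stay as the last step left them, time stands still between calls to the robot, and variables do not carry over. Pictures are saved under pics/ and viewed, at most 10 in all, crops included, and the job is handed in when it is done.

```bash
ls; mkdir -p pics
python3 - <<'E'
from bench import r, optics
import cv2,json
s=r.read_state(); print({k:s[k] for k in('time','ee_pos','eef_rot','width','ft_force')},r.finger_overhang)
for n in('top','scene'):
    c=optics.camera(n); cv2.imwrite(f'pics/{n}0.png',c['pixels'][:,:,::-1]); print(n,c['vfov'],c['cx'],c['cy'],c['rvec'],c['tvec'])
E
```

```text
pics
{'time': 0.0, 'ee_pos': array([0.28222543, 0.5572272 , 0.2357387 ]), 'eef_rot': array([ 2.32250214e-01,  9.72655800e-01, -7.18109252e-04, -1.26802320e-04]), 'width': 0.08721934644590214, 'ft_force': array([-0.71071101, -0.90735843,  0.73653342])} 0.014
top 43.63858739257676 314.7122564359357 237.506886028351 [ 2.15596269 -2.16495636  0.10759329] [0.14614963 0.53252273 1.35045914]
scene 49.32515434343912 331.43907066554175 247.2293715244975 [ 0.68644491  2.58091472 -1.19143283] [ 0.37407969 -0.13756423  1.74382498]
```

View pics/top0.png

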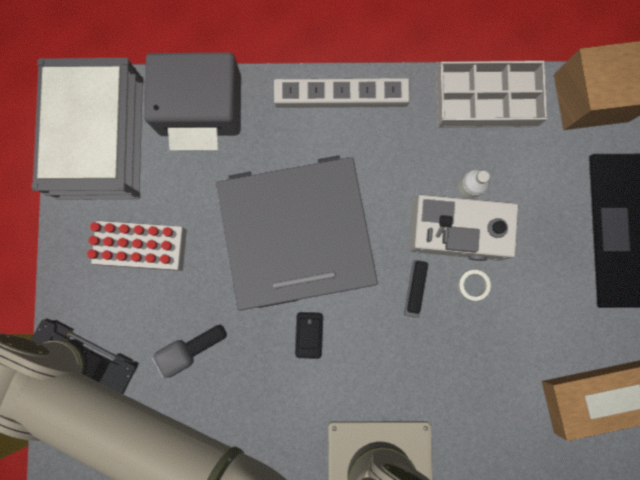

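View pics/scene0.png

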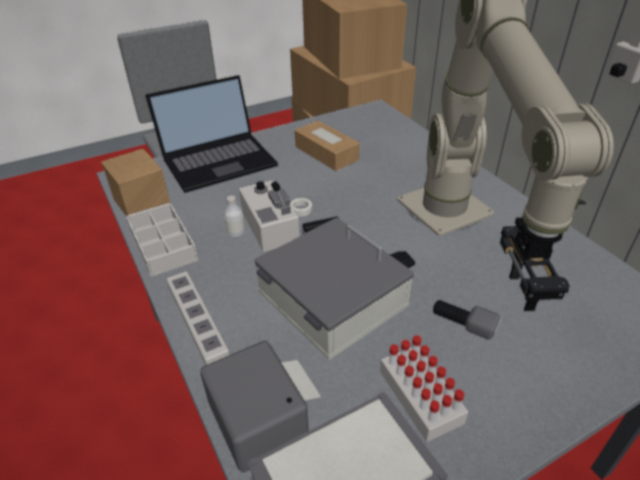

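The top view shows the lid at centre (297,232), its handle from (274,286) to (334,274), the cut-out at about (466,227), its button at (498,228) and the lever near (446,221). Red tube caps are at left; the scene view agrees. Next I'll measure these.

```bash
cat > h.py <<'E'
import numpy as np, cv2
from bench import r, optics
def K(c):
    f=c['pixels'].shape[0]/2/np.tan(np.radians(c['vfov'])/2); return np.array([[f,0,c['cx']],[0,f,c['cy']],[0,0,1]])
def ray(c,uv):
    R=cv2.Rodrigues(np.array(c['rvec']))[0]; t=np.array(c['tvec'])
    d=R.T@np.linalg.inv(K(c))@np.array([uv[0],uv[1],1.]); return -R.T@t,d
def onz(c,uv,z):
    o,d=ray(c,uv); return o+d*(z-o[2])/d[2]
def proj(c,P):
    return cv2.projectPoints(np.array(P,float).reshape(-1,3),np.array(c['rvec']),np.array(c['tvec']),K(c),None)[0].reshape(-1,2)
E
python3 - <<'E'
from h import *
c=optics.camera('top'); im=c['pixels']; hsv=cv2.cvtColor(im,cv2.COLOR_RGB2HSV); g=im.mean(2)
def blob(m,x0,y0,x1,y1):
    k=np.zeros(g.shape,np.uint8); k[y0:y1,x0:x1]=m[y0:y1,x0:x1]
    return k
def big(k): return max(cv2.findContours(k,0,1)[0],key=cv2.contourArea)
print('samples lid',im[230,290],'table',im[330,250],'box',im[245,425],'btn',im[228,498],'handle',im[280,304])
# cutout
k=blob((g>165).astype(np.uint8),405,185,530,268); ct=big(k); rc=cv2.minAreaRect(ct); bp=cv2.boxPoints(rc)
print('cut',rc); W=[onz(c,p,.1) for p in bp]; print(np.round(W,4)); print('sides',[np.linalg.norm(W[i]-W[i-1]) for i in range(4)], 'ctr',np.mean(W,0))
# button dark
k=blob((g<70).astype(np.uint8),480,212,515,244); ct=big(k); e=cv2.minEnclosingCircle(ct);print('btn',e,onz(c,e[0],.128))
# lid
k=blob((g<102).astype(np.uint8),205,145,390,320); k=cv2.morphologyEx(k,cv2.MORPH_OPEN,np.ones((9,9)));ct=big(k); rc=cv2.minAreaRect(ct); bp=cv2.boxPoints(rc); W=[onz(c,p,.122) for p in bp]; print('lid',rc,np.round(W,4),[np.linalg.norm(W[i]-W[i-1]) for i in range(4)],np.mean(W,0))
# handle
k=blob((g>115).astype(np.uint8),262,262,345,297); n,l,s,ce=cv2.connectedComponentsWithStats(k);print(s[1:],ce[1:])
a=cv2.resize(im[185:300,400:530],None,fx=5,fy=5,interpolation=2); cv2.imwrite('pics/cut.png',a[:,:,::-1])
ys,xs=np.where(k>0); 
i=1+np.argmax(s[1:,4]); ys,xs=np.where(l==i); rc=cv2.minAreaRect(np.c_[xs,ys].astype(np.float32)); print('handle',rc); bp=cv2.boxPoints(rc); W=[onz(c,p,.162) for p in bp]; print(np.round(W,4),np.mean(W,0))
E
```

```text
samples lid [111 109 111] table [124 125 130] box [205 200 192] btn [44 44 46] handle [141 140 142]
cut ((466.2890319824219, 225.417724609375), (100.15457916259766, 52.30190658569336), 5.355824947357178)
[[ 0.5041 -0.0729  0.1   ]
 [ 0.619  -0.0861  0.1   ]
 [ 0.597  -0.3037  0.1   ]
 [ 0.4827 -0.2885  0.1   ]]
sides [np.float64(0.2166747054074073), np.float64(0.11566689041864212), np.float64(0.2187233732518767), np.float64(0.1153226047885272)] ctr [ 0.55071524 -0.18778705  0.1       ]
btn ((499.0, 227.0), 7.071167945861816) [ 0.54306255 -0.25065691  0.128     ]Traceback (most recent call last):
  File "<stdin>", line 14, in <module>
  File "<stdin>", line 6, in big
ValueError: max() iterable argument is empty
```

Run:
```python
from h import *
c=optics.camera('top'); im=c['pixels']; g=im.mean(2)
def blob(m,x0,y0,x1,y1):
    k=np.zeros(g.shape,np.uint8); k[y0:y1,x0:x1]=m[y0:y1,x0:x1]; return k
b=cv2.GaussianBlur(im,(0,0),1.2)
k=blob((b.mean(2)<117).astype(np.uint8),205,145,390,320); k=cv2.morphologyEx(k,cv2.MORPH_OPEN,np.ones((13,13)));ct=max(cv2.findContours(k,0,1)[0],key=cv2.contourArea)
rc=cv2.minAreaRect(ct); W=[onz(c,p,.122) for p in cv2.boxPoints(rc)]; print('lid',rc,np.round(W,4),[np.linalg.norm(W[i]-W[i-1]) for i in range(4)],np.mean(W,0))
k=blob((g>122).astype(np.uint8),266,266,341,294); n,l,s,ce=cv2.connectedComponentsWithStats(k)
i=1+np.argmax(s[1:,4]); ys,xs=np.where(l==i); rc=cv2.minAreaRect(np.c_[xs,ys].astype(np.float32)); W=[onz(c,p,.162) for p in cv2.boxPoints(rc)]; print('handle',rc,np.round(W,4),np.mean(W,0))
a=cv2.resize(im[185:300,400:530],None,fx=5,fy=5,interpolation=2); cv2.imwrite('pics/cut.png',a[:,:,::-1])
```

```text
lid ((296.0701599121094, 231.8548126220703), (138.8115997314453, 143.90972900390625), 79.75591278076172) [[0.6579 0.3641 0.122 ]
 [0.713  0.0555 0.122 ]
 [0.4157 0.0062 0.122 ]
 [0.3628 0.3072 0.122 ]] [np.float64(0.3006085945644238), np.float64(0.31347150275675145), np.float64(0.3012824407292971), np.float64(0.3055864883475503)] [0.53734489 0.1832572  0.122     ]
handle ((302.9343566894531, 279.6436767578125), (3.675009250640869, 61.18114471435547), 79.5625228881836) [[0.4237 0.2301 0.162 ]
 [0.4461 0.1058 0.162 ]
 [0.4386 0.1044 0.162 ]
 [0.4163 0.2287 0.162 ]] [0.43118131 0.16726117 0.162     ]
```

View pics/cut.png

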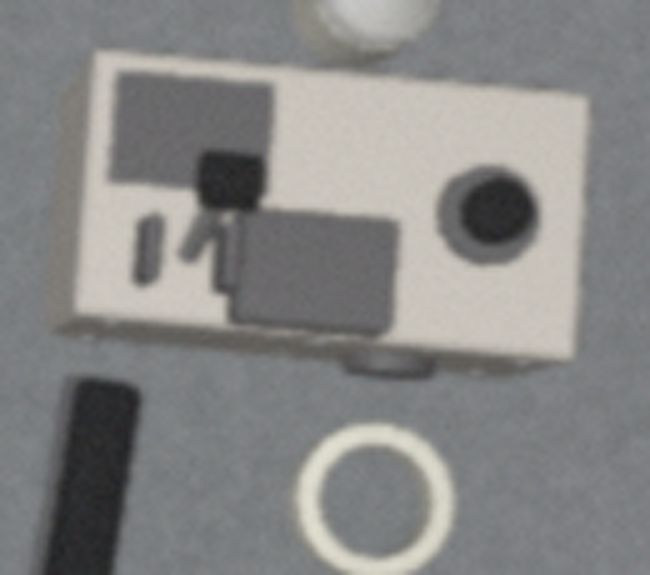

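The crop shows the cut-out box with the lever knob at crop (230,180), so pixel (446,221), and the button at (499,227). The lever is set and in line with the box frame I fitted.

```bash
cat >> h.py <<'E'
from scipy.spatial.transform import Rotation as Ro
CUT=np.array([.5507,-.1878]); CY=-.100
HIN=np.array([.6725,.2099,.1]); HY=.175
def box(p): c,s=np.cos(CY),np.sin(CY); return np.array([CUT[0]+c*p[0]-s*p[1],CUT[1]+s*p[0]+c*p[1],p[2]])
def knob(a): return box([-.03+.08*np.sin(.26-a),.065,.115+.08*np.cos(.26-a)])
def hnd(a): 
    x=-.245*np.cos(a)+.062*np.sin(a); return HIN+np.array([x*np.cos(HY),x*np.sin(HY),.245*np.sin(a)+.062*np.cos(a)])
def down(th): # y_tool at world angle th, z down
    y=np.array([np.cos(th),np.sin(th),0]); z=np.array([0,0,-1.]); return Ro.from_matrix(np.c_[np.cross(y,z),y,z])
def row(p,th,s=None):
    s=s or r.read_state(); R=Ro.from_quat(s['eef_rot'])
    d=R.inv().apply(np.array(p)-s['ee_pos'])/.3; w=(R.inv()*down(th)).as_rotvec()/np.radians(120)
    return np.round(np.r_[d,w],4).tolist()
E
python3 - <<'E'
from h import *
c=optics.camera('top'); print('knob px',proj(c,knob(0)),'btn',proj(c,box([0,-.065,.128])),'handle',proj(c,hnd(0)))
th=np.pi/2+CY; b=box([0,-.065,0]); print(b)
print(row([.37,.28,.28],th)); print(row([.45,.0,.28],th)); print(row([b[0],b[1],.18],th))
E
```

```text
knob px [[444.84853661 220.98599658]] btn [[499.8339243  226.46243518]] handle [[302.95783112 279.61083041]]
[ 0.54421083 -0.25247527  0.        ]
[-0.6785, -0.693, -0.1456, -0.0003, -0.0, -0.1761]
[-1.3381, -1.4051, -0.1452, -0.0003, -0.0, -0.1761]
[-1.9985, -2.0138, 0.1886, -0.0003, -0.0, -0.1761]
```

```bash
python3 -m pendant '[[1,0,0,-0.146,0,0,-0.09],[1,-0.2,-0.2,-0.146,0,0,-0.176],[1,-0.35,-0.35,-0.146,0,0,-0.176],[1,-0.5,-0.5,-0.146,0,0,-0.176],[1,-0.6785,-0.693,-0.146,0,0,-0.176],[1,-0.6785,-0.693,-0.146,0,0,-0.176],[1,-0.6785,-0.693,-0.146,0,0,-0.176],[1,-0.6785,-0.693,-0.146,0,0,-0.176]]' 20
python3 - <<'E'
from h import *
th=np.pi/2+CY; b=box([0,-.065,0])
print(row([.45,.0,.28],th)); print(row([b[0],b[1],.18],th))
E
```

```text
time: 1.25
ee_pos: [0.3697, 0.2809, 0.2805]
eef_rot: [0.05, 0.999, 0.0, 0.0]
ft_force: [-1.0, 0.5, 0.3]
width: 0.0147
grip_force: 0.0
[-0.3595, -0.9051, 0.001, 0.0003, 0.0, 0.0002]
[-0.7556, -1.7115, 0.3338, 0.0003, 0.0, 0.0002]
```

```bash
python3 -m pendant '[[1,-0.09,-0.2,0,0,0,0],[1,-0.18,-0.4,0,0,0,0],[1,-0.27,-0.6,0,0,0,0],[1,-0.36,-0.8,0,0,0,0],[1,-0.4,-0.9,0,0,0,0],[1,-0.4,-0.9,0,0,0,0],[1,-0.4,-0.9,0,0,0,0]]'
python3 - <<'E'
from h import *
th=np.pi/2+CY; b=box([0,-.065,0])
print(row([b[0],b[1],.18],th))
E
```

```text
time: 2.12
ee_pos: [0.4625, 0.0013, 0.2801]
eef_rot: [0.049, 0.999, 0.0, -0.0]
ft_force: [0.3, 0.9, -0.1]
width: 0.0005
grip_force: 0.0
[-0.3539, -0.8151, 0.3337, 0.0, -0.0002, 0.001]
```

```bash
python3 -m pendant '[[1,-0.09,-0.2,0,0,0,0],[1,-0.18,-0.4,0,0,0,0],[1,-0.27,-0.6,0,0,0,0],[1,-0.354,-0.815,0,0,0,0],[1,-0.354,-0.815,0,0,0,0],[1,-0.354,-0.815,0.2,0,0,0],[1,-0.354,-0.815,0.367,0,0,0],[1,-0.354,-0.815,0.367,0,0,0]]'
python3 - <<'E'
from h import *
th=np.pi/2+CY; b=box([0,-.065,0])
print(r.read_state()['ft_force'],row([b[0],b[1],.142],th),row([b[0],b[1],.134],th))
E
```

```text
time: 3.12
ee_pos: [0.5426, -0.2508, 0.1669]
eef_rot: [0.048, 0.999, 0.001, -0.003]
ft_force: [-0.6, -0.2, -0.6]
width: 0.0003
grip_force: 0.0
[-0.59231355 -0.16177297 -0.61418791] [-0.0066, -0.0052, 0.0828, 0.0012, -0.0033, 0.0014] [-0.0068, -0.0052, 0.1095, 0.0012, -0.0033, 0.0014]
```

```bash
python3 -m pendant '[[1,-0.006,-0.005,0.07,0,0,0],[1,-0.006,-0.005,0.085,0,0,0],[1,-0.006,-0.005,0.1,0,0,0],[1,-0.006,-0.005,0.11,0,0,0],[1,-0.006,-0.005,0.112,0,0,0],[1,-0.006,-0.005,0.112,0,0,0],[1,-0.006,-0.005,0.112,0,0,0],[1,-0.006,-0.005,0.112,0,0,0]]'
python3 - <<'E'
from h import *
c=optics.camera('top'); cv2.imwrite('pics/press.png',cv2.resize(c['pixels'][150:330,380:560,::-1],None,fx=3,fy=3)); print(proj(c,knob(1.78)))
E
```

```text
time: 4.12
ee_pos: [0.5457, -0.2561, 0.1369]
eef_rot: [0.05, 0.999, -0.0, 0.0]
ft_force: [2.2, -0.1, 4.0]
width: 0.0004
grip_force: 1.7
[[434.3645381  272.08955006]]
```

View pics/press.png

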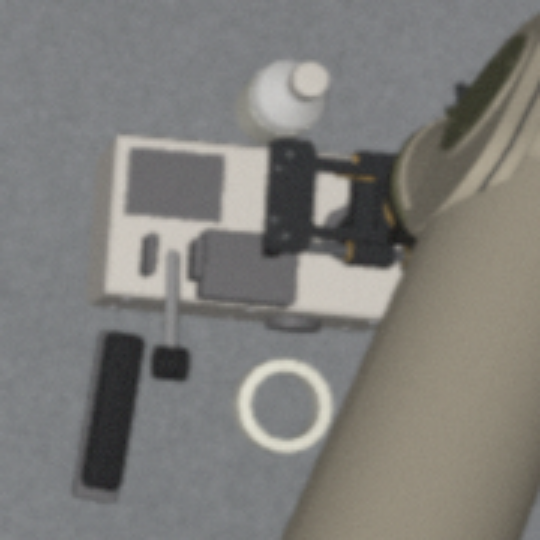

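The lever has dropped: its knob is at about (437,271), and I predicted (434,272). The press worked, so I retreat and refine the knob position.

```bash
python3 -m pendant '[[1,0,0,-0.1,0,0,0],[1,0,0,-0.2,0,0,0],[0,0,0,-0.3,0,0,0],[-0.2,0,0,-0.3,0,0,0]]'
python3 - <<'E'
from h import *
c=optics.camera('top'); g=c['pixels'].mean(2); k=np.zeros(g.shape,np.uint8); k[262:280,429:446]=g[262:280,429:446]<70
n,l,s,ce=cv2.connectedComponentsWithStats(k); print(s,ce); i=1+np.argmax(s[1:,4])
w=onz(c,ce[i],.119); print(w,knob(1.78))
th=np.pi/2+CY
print(row([w[0],w[1],.2],th),r.read_state()['ee_pos'],r.read_state()['width'])
E
```

```text
time: 4.68
ee_pos: [0.5454, -0.2569, 0.2282]
eef_rot: [0.05, 0.999, -0.0, 0.001]
ft_force: [1.2, 1.1, -0.1]
width: 0.013
grip_force: 0.0
[[     0      0    640    480 307086]
 [   429    267     13     11    114]] [[319.45710648 239.48795126]
 [435.04385965 271.95614035]]
[ 0.44812331 -0.11361999  0.119     ] [ 0.44784139 -0.11215336  0.11906196]
[0.3688, 0.4413, 0.0889, -0.0001, -0.0001, -0.0003] [ 0.54489029 -0.25645048  0.22667687] 0.017052512100671022
```

```bash
python3 -m pendant '[[-0.3,0.12,0.15,0.08,0,0,0],[-0.3,0.25,0.3,0.08,0,0,0],[-0.3,0.369,0.441,0.08,0,0,0],[-0.3,0.369,0.441,0.08,0,0,0],[-0.3,0.369,0.441,0.08,0,0,0]]'
python3 - <<'E'
from h import *
th=np.pi/2+CY
print(row([.4480,-.1140,.114],th),r.read_state()['width'])
E
```

```text
time: 5.35
ee_pos: [0.4481, -0.1136, 0.202]
eef_rot: [0.05, 0.999, -0.0, -0.0]
ft_force: [0.8, -0.1, -0.3]
width: 0.0559
grip_force: 0.0
[-0.0002, -0.0014, 0.2935, -0.0, -0.0004, 0.0001] 0.05585142603767784
```

```bash
python3 -m pendant '[[-0.3,0,0,0.1,0,0,0],[-0.3,0,0,0.2,0,0,0],[-0.3,0,0,0.293,0,0,0],[-0.3,0,0,0.293,0,0,0],[1,0,0,0.293,0,0,0],[1,0,0,0.293,0,0,0],[1,0,0,0.293,0,0,0],[1,0,0,0.293,0,0,0]]' 8
python3 - <<'E'
from h import *
th=np.pi/2+CY; s=r.read_state(); o=np.array([s['ee_pos'][0],s['ee_pos'][1],s['ee_pos'][2]])
for a in np.linspace(1.78,.1,9): print(round(a,2),np.round((knob(a)-knob(1.78))@np.c_[down(th).as_matrix()]/.3,4))
E
```

```text
time: 6.35
ee_pos: [0.4486, -0.1133, 0.1151]
eef_rot: [0.05, 0.999, 0.0, 0.0]
ft_force: [-0.5, -3.9, 0.1]
width: 0.0246
grip_force: 3.2
1.78 [0. 0. 0.]
1.57 [-0.0087  0.     -0.0552]
1.36 [-0.0287 -0.     -0.1074]
1.15 [-0.0591  0.     -0.1543]
0.94 [-0.0986  0.     -0.1938]
0.73 [-0.1456  0.     -0.2242]
0.52 [-0.1978 -0.     -0.2442]
0.31 [-0.253   0.     -0.2528]
0.1 [-0.3088  0.     -0.2497]
```

```bash
python3 -m pendant '[[1,-0.0087,0,-0.0552,0,0,0],[1,-0.0287,0,-0.1074,0,0,0],[1,-0.0591,0,-0.1543,0,0,0],[1,-0.0986,0,-0.1938,0,0,0],[1,-0.1456,0,-0.2242,0,0,0],[1,-0.1978,0,-0.2442,0,0,0],[1,-0.253,0,-0.2528,0,0,0],[1,-0.3088,0,-0.2497,0,0,0]]' && python3 -m pendant '[[1,-0.005,0,0.001,0,0,0],[1,-0.005,0,0.001,0,0,0]]'
python3 - <<'E'
from h import *
print(knob(.05))
E
```

```text
time: 7.35
ee_pos: [0.542, -0.1229, 0.1904]
eef_rot: [0.05, 0.999, -0.0, 0.001]
ft_force: [-1.6, -2.5, -3.2]
width: 0.0241
grip_force: 8.0
time: 7.6
ee_pos: [0.543, -0.123, 0.1901]
eef_rot: [0.05, 0.999, -0.0, 0.001]
ft_force: [0.9, -1.9, 3.9]
width: 0.0239
grip_force: 8.0
[ 0.54393252 -0.12179463  0.19324247]
```

```bash
python3 -m pendant '[[-0.5,0,0,0,0,0,0],[-0.5,0,0,0,0,0,0],[-0.5,0,0,0,0,0,0],[-0.5,0,0,0,0,0,0],[-0.5,0,0,-0.1,0,0,0],[-0.5,0,0,-0.2,0,0,0],[-0.5,0,0,-0.3,0,0,0],[-0.5,0,0,-0.3,0,0,0]]'
python3 - <<'E'
from h import *
c=optics.camera('scene'); print(proj(c,[knob(0),knob(1.78)])); p=proj(c,[knob(0)])[0].astype(int)
cv2.imwrite('pics/lev.png',cv2.resize(c['pixels'][p[1]-60:p[1]+80,p[0]-70:p[0]+70,::-1],None,fx=4,fy=4))
th=HY; print(row([*hnd(0)[:2],.26],HY),hnd(0)); th2=HY
for a in(0,.5,.9,1.): print(hnd(a))
E
```

```text
time: 8.6
ee_pos: [0.543, -0.1231, 0.2815]
eef_rot: [0.05, 0.999, 0.0, 0.002]
ft_force: [0.8, 0.1, -0.9]
width: 0.0653
grip_force: 0.0
[[274.78541029 185.37677819]
 [308.11565656 198.21463751]]
[0.4653, 0.925, 0.0661, 0.0006, 0.0005, 0.6186] [0.431242   0.16724351 0.162     ]
[0.431242   0.16724351 0.162     ]
[0.49004657 0.17764066 0.27186938]
[0.57035611 0.19184008 0.33045491]
[0.59352211 0.19593603 0.33965913]
```

View pics/lev.png

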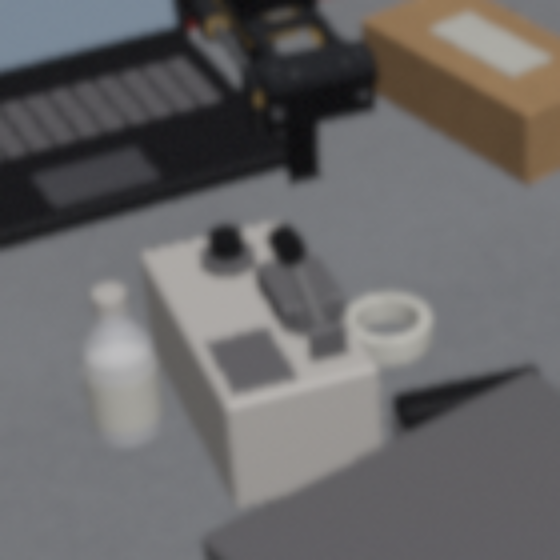

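The scene view shows the lever upright, with its knob at about (275.5,186) against a predicted (275,185) for set. The button is free as well. On to the handle.

```bash
python3 -m pendant '[[-0.3,0.08,0.14,0,0,0,0.08],[-0.3,0.16,0.3,0,0,0,0.16],[-0.3,0.24,0.45,0,0,0,0.24],[-0.3,0.32,0.6,0,0,0,0.32],[-0.3,0.4,0.75,0,0,0,0.4],[-0.3,0.4653,0.925,0,0,0,0.48],[-0.3,0.4653,0.925,0,0,0,0.56],[-0.3,0.4653,0.925,0.06,0,0,0.6186]]'; python3 -m pendant '[[-0.3,0,0,0,0,0,0],[-0.3,0,0,0,0,0,0]]'
python3 - <<'E'
from h import *
s=r.read_state();print(s['joint_positions'],row([.4312,.1672,.2],HY),row([.4312,.1672,.157],HY))
E
```

```text
time: 9.65
ee_pos: [0.4305, 0.1688, 0.2609]
eef_rot: [0.644, 0.765, 0.0, 0.0]
ft_force: [-0.3, -0.4, -0.6]
width: 0.0565
grip_force: 0.0
time: 9.9
ee_pos: [0.4309, 0.167, 0.2614]
eef_rot: [0.641, 0.767, -0.0, -0.0]
ft_force: [-0.6, 0.2, -0.0]
width: 0.0569
grip_force: 0.0
[-0.79592865 -0.06022489  0.31618136  1.84676734  0.01910596  1.35258841
 -0.3063566 ] [0.0004, 0.0013, 0.2045, -0.0002, 0.0, 0.0015] [0.0004, 0.0014, 0.3479, -0.0002, 0.0, 0.0015]
```

```bash
python3 -m pendant '[[-0.3,0,0,0.12,0,0,0],[-0.3,0,0,0.24,0,0,0],[-0.3,0,0,0.348,0,0,0],[-0.3,0,0,0.348,0,0,0],[1,0,0,0.348,0,0,0],[1,0,0,0.348,0,0,0],[1,0,0,0.348,0,0,0],[1,0,0,0.348,0,0,0]]' 15; python3 -m pendant '[[1,0,0,0,0,0,0],[1,0,0,0,0,0,0]]'
python3 - <<'E'
from h import *
M=down(HY).as_matrix(); print(M[:,:2])
for a in np.arange(0,1.01,.05): print(round(a,2),np.round((hnd(a)-hnd(0))@M/.3,4))
E
```

```text
time: 10.9
ee_pos: [0.4311, 0.1674, 0.1573]
eef_rot: [0.643, 0.766, 0.0, 0.0]
ft_force: [-0.1, 0.2, 0.9]
width: 0.0244
grip_force: 0.0
time: 11.15
ee_pos: [0.4304, 0.1672, 0.1569]
eef_rot: [0.643, 0.766, -0.0, -0.0]
ft_force: [-4.1, -0.4, 2.6]
width: 0.0116
grip_force: 15.0
[[-0.17410814  0.98472654]
 [ 0.98472654  0.17410814]
 [ 0.          0.        ]]
0.0 [0. 0. 0.]
0.05 [-0.      0.0113 -0.0406]
0.1 [ 0.      0.0247 -0.0805]
0.15 [ 0.      0.0401 -0.1197]
0.2 [-0.      0.0573 -0.1581]
0.25 [ 0.      0.0765 -0.1956]
0.3 [-0.      0.0975 -0.2321]
0.35 [ 0.      0.1204 -0.2675]
0.4 [-0.      0.1449 -0.3017]
0.45 [-0.      0.1712 -0.3346]
0.5 [ 0.      0.1991 -0.3662]
0.55 [ 0.      0.2285 -0.3964]
0.6 [ 0.      0.2593 -0.425 ]
0.65 [ 0.      0.2916 -0.4521]
0.7 [ 0.      0.3252 -0.4775]
0.75 [-0.      0.36   -0.5012]
0.8 [-0.      0.3959 -0.5232]
0.85 [ 0.      0.4329 -0.5433]
0.9 [-0.      0.4709 -0.5615]
0.95 [ 0.      0.5097 -0.5778]
1.0 [-0.      0.5493 -0.5922]
```

```bash
python3 -m pendant '[[1,0,0.0113,-0.0406,0,0,0],[1,0,0.0247,-0.0805,0,0,0],[1,0,0.0401,-0.1197,0,0,0],[1,0,0.0573,-0.1581,0,0,0],[1,0,0.0765,-0.1956,0,0,0],[1,0,0.0975,-0.2321,0,0,0],[1,0,0.1204,-0.2675,0,0,0],[1,0,0.1449,-0.3017,0,0,0]]'
python3 - <<'E'
from h import *
s=r.read_state();M=down(HY).as_matrix();print(s['ee_pos']-hnd(.4),s['joint_positions'],s['width'])
for a in np.arange(.45,1.01,.05): print(round(a,2),np.round((hnd(a)-hnd(.4))@M/.3,4))
E
```

```text
time: 12.15
ee_pos: [0.4726, 0.1749, 0.2488]
eef_rot: [0.642, 0.766, -0.001, -0.001]
ft_force: [-12.4, -3.5, 6.9]
width: 0.0115
grip_force: 15.0
[-1.49763264e-03  5.69200666e-05 -3.74221278e-03] [-0.77691615  0.049575    0.3465945   1.77159206 -0.01864884  1.32632489
 -0.25070919] 0.011491839874354082
0.45 [ 0.      0.0262 -0.0329]
0.5 [ 0.      0.0541 -0.0645]
0.55 [ 0.      0.0835 -0.0947]
0.6 [ 0.      0.1144 -0.1233]
0.65 [ 0.      0.1467 -0.1504]
0.7 [ 0.      0.1802 -0.1758]
0.75 [ 0.      0.215  -0.1995]
0.8 [-0.      0.251  -0.2214]
0.85 [ 0.      0.288  -0.2416]
0.9 [ 0.      0.326  -0.2598]
0.95 [-0.      0.3648 -0.2761]
1.0 [-0.      0.4044 -0.2905]
```

```bash
python3 -m pendant '[[1,0,0.021,-0.037,0,0,0],[1,0,0.049,-0.0686,0,0,0],[1,0,0.0787,-0.0992,0,0,0],[1,0,0.1099,-0.128,0,0,0],[1,0,0.1425,-0.1553,0,0,0],[1,0,0.1763,-0.181,0,0,0],[1,0,0.2113,-0.205,0,0,0],[1,0,0.2475,-0.2271,0,0,0]]'
python3 - <<'E'
from h import *
s=r.read_state();M=down(HY).as_matrix();e=s['ee_pos']+[0,0,.005]-HIN;x=e[:2]@[np.cos(HY),np.sin(HY)]
print(s['ft_force'],np.hypot(x,e[2]),np.hypot(.245,.062),'lid',np.pi-np.arctan2(e[2],x)-np.arctan2(.062,.245),s['joint_positions'],s['width'])
for a in np.arange(.8,1.01,.05): print(round(a,2),np.round((hnd(a)-hnd(.8))@M/.3,4))
E
```

```text
time: 13.15
ee_pos: [0.5475, 0.1882, 0.3167]
eef_rot: [0.642, 0.766, 0.0, 0.0]
ft_force: [-2.8, 0.2, 2.2]
width: 0.0116
grip_force: 15.0
[-2.77046102  0.171191    2.16242483] 0.2554204163665022 0.2527231687044146 lid 0.803334615725343 [-0.73410373  0.19927379  0.38480502  1.47813349 -0.07501947  1.47777671
 -0.17377113] 0.011618177947189891
0.8 [0. 0. 0.]
0.85 [ 0.      0.037  -0.0201]
0.9 [ 0.      0.075  -0.0384]
0.95 [ 0.      0.1138 -0.0547]
1.0 [ 0.      0.1534 -0.069 ]
```

```bash
python3 -m pendant '[[1,0,0.0185,-0.0102,0,0,0],[1,0,0.037,-0.0201,0,0,0],[1,0,0.0558,-0.0293,0,0,0],[1,0,0.075,-0.0384,0,0,0],[1,0,0.0943,-0.0467,0,0,0],[1,0,0.1138,-0.0547,0,0,0],[1,0,0.1335,-0.062,0,0,0],[1,0,0.1335,-0.062,0,0,0]]';  python3 -m pendant '[[1,0,0,0,0,0,0],[1,0,0,0,0,0,0],[1,0,0,0,0,0,0]]';python3 - <<'E'
from h import *
s=r.read_state();M=down(HY).as_matrix();e=s['ee_pos']+[0,0,.005]-HIN;x=e[:2]@[np.cos(HY),np.sin(HY)]
a0=np.pi-np.arctan2(e[2],x)-np.arctan2(.062,.245)
print(s['ft_force'],np.hypot(x,e[2]),'lid',a0,s['width'])
c=optics.camera('scene');p=proj(c,[hnd(a0)])[0].astype(int);print(p)
cv2.imwrite('pics/lid.png',cv2.resize(c['pixels'][p[1]-110:p[1]+150,p[0]-170:p[0]+150,::-1],None,fx=2,fy=2))
for a in np.arange(.95,.69,-.03): print(round(a,2),np.round((hnd(a)-hnd(.975))@M/.3,4))
E
```

```text
time: 14.15
ee_pos: [0.5866, 0.1952, 0.3341]
eef_rot: [0.643, 0.766, 0.0, -0.0]
ft_force: [-2.3, 5.2, 2.9]
width: 0.0112
grip_force: 15.0
time: 14.52
ee_pos: [0.5861, 0.1951, 0.3339]
eef_rot: [0.642, 0.766, 0.0, -0.0]
ft_force: [-1.8, 4.7, 1.6]
width: 0.0113
grip_force: 15.0
[-1.76733765  4.72789126  1.59031147] 0.25452917517966117 lid 0.9712072942963424 0.011253300387956825
[314 204]
0.95 [ 0.     -0.0197  0.0074]
0.92 [ 0.     -0.0431  0.017 ]
0.89 [ 0.     -0.0662  0.0272]
0.86 [ 0.     -0.089   0.0382]
0.83 [ 0.     -0.1114  0.0498]
0.8 [ 0.     -0.1335  0.0621]
0.77 [ 0.     -0.1552  0.0751]
0.74 [ 0.     -0.1765  0.0886]
0.71 [ 0.     -0.1974  0.1029]
```

View pics/lid.png

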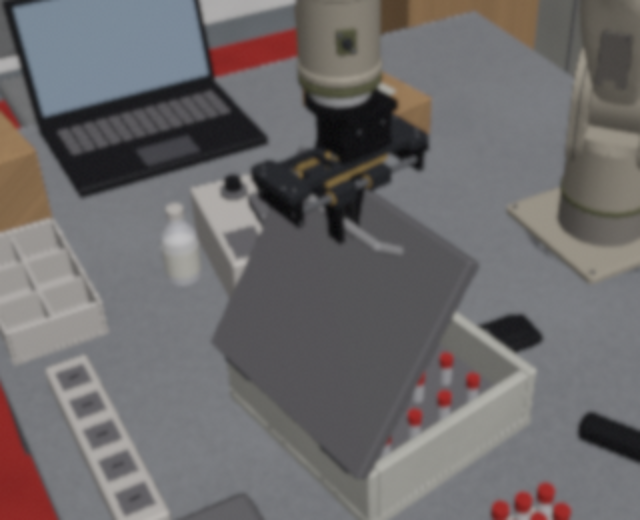

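The lid is held open at about 0.97 rad, with the handle bar between the fingers near crop (335,225). Now I ease it back.

```bash
python3 -m pendant '[[1,0,-0.0197,0.0074,0,0,0],[1,0,-0.0431,0.017,0,0,0],[1,0,-0.0662,0.0272,0,0,0],[1,0,-0.089,0.0382,0,0,0],[1,0,-0.1114,0.0498,0,0,0],[1,0,-0.1335,0.0621,0,0,0],[1,0,-0.1552,0.0751,0,0,0],[1,0,-0.1765,0.0886,0,0,0]]';  python3 -m pendant '[[1,0,-0.021,0.0143,0,0,0],[1,0,-0.021,0.0143,0,0,0],[1,0,-0.021,0.0143,0,0,0],[1,0,-0.021,0.0143,0,0,0],[1,0,-0.021,0.0143,0,0,0],[1,0,-0.021,0.0143,0,0,0]]';python3 - <<'E'
from h import *
s=r.read_state();e=s['ee_pos']+[0,0,.005]-HIN;x=e[:2]@[np.cos(HY),np.sin(HY)]
print(s['ft_force'],np.hypot(x,e[2]),'lid',np.pi-np.arctan2(e[2],x)-np.arctan2(.062,.245),s['width'],s['grip_force'],np.abs(s['joint_vel']).max())
c=optics.camera('top');print(proj(c,[knob(0)]));cv2.imwrite('pics/end.png',c['pixels'][:,:,::-1])
E
```

```text
time: 15.58
ee_pos: [0.5337, 0.1853, 0.3073]
eef_rot: [0.643, 0.766, -0.0, 0.0]
ft_force: [-1.3, 4.2, 1.4]
width: 0.0114
grip_force: 15.0
time: 16.32
ee_pos: [0.5281, 0.1842, 0.3034]
eef_rot: [0.643, 0.766, -0.0, 0.0]
ft_force: [-2.3, 1.8, 0.3]
width: 0.0112
grip_force: 15.0
[-2.28401626  1.77795423  0.28642394] 0.2548789891839127 lid 0.7096130512824458 0.011178270831065828 15.00210553407669 0.0019353621374034228
[[444.84853661 220.98599658]]
```

View pics/end.png

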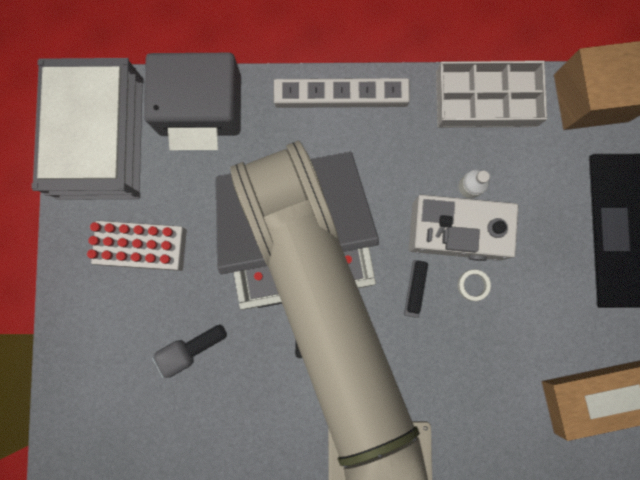

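The lever is set, with its knob at (446,221) as at the start. The bystanders in view are unmoved (the mouse is mostly hidden by the arm), and the lid is held still at about 0.71.

```bash
python3 -c "
from bench import r
print(r.close_job())"
```

```text
the job is handed in; nothing more can be done
None
```

I pressed the test button until the lever dropped, set the lever back up, raised the lid to about 0.97 rad, and eased it back to about 0.71 rad, where I handed the job in with the lid still held in the fingers; no verdict was returned.

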